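# Cap the perfume atomiser in the vanity organiser

### The arm

A 7-joint arm with a two-finger parallel gripper is mounted at the origin on the work surface. World frame = base frame: x ahead of the robot, y to its left, z up, the work surface at z = 0. Lengths are in m, angles in rad, forces in N, time in s.
With the tool pointing down it reaches from about 0.4 to 0.9 m from the base axis. Payload 5.5 kg.
Tool frame: the origin (TCP) lies between the finger pads; the fingertips stand 25 mm ahead of it and the grasp point (between the pads) lies 6 mm ahead of it; z points along the fingers, y is the line along which they close (so a half turn about z gives the same grasp; the last joint's range is limited). The gripper opens to 85 mm and grips with 20 to 120 N. Pads are 22 mm wide; open, the fingers measure 114 mm over their backs; the gripper's body (76 mm by 85 mm) begins 54 mm behind the grasp point. The pads swing forward as they close: fully open they stand 13 mm farther back than shut.
Start: joints at [1.387, 0.501, -0.427, 1.55, 0.221, 1.138, -0.21], TCP at [0.281, -0.586, 0.256] pointing down, gripper open.
Joint ranges: [-2.88, 2.88], [-0.31, 2.03], [-1.54, 1.56], [0.2, 2.42], [-1.41, 4.55], [0.19, 2.02], [-2.57, 2.57]. Speed limits (rad/s): [2.57, 2.57, 3.14, 3.14, 3.14, 3.14, 3.14].

### API

Orientations are given as a rotation vector (axis times angle).
In Python, from rig import ctrl, optics gives the robot as it stands.
- The arm moves only by the tool jog_arm, never from a script. Its argument "targets" is text: rows parted by semicolons, each of 7 numbers parted by spaces: the shift along the tool's x, y, z each as a share of 500 mm, from -1 to 1, then the turn, a rotation vector about the tool's x, y, z each as a share of 90 degrees, from -1 to 1, then the closure, from -1 (fully open) to 1 (shut). In form: tx ty tz wx wy wz claw; .... A call has 1 to 20 rows; each row is the pose to reach, as a shift and turn from the pose commanded when the call began, along the tool's axes at that moment; what a row does not reach only later rows make up. A row lasts 1/10 s, in which the tool goes at most 50 mm and 8.59 degrees, less where a joint would pass 70% of its speed; a pose out of reach is approached as far as the arm can. A call with a number of a shift or a turn outside -1 to 1 is refused whole. A call with a gripper value outside its range is refused whole. The fingers move at their own pace and stop on an object; "force" is the grip in N (left out, the last holds). Time passes only in rows, so rows that repeat a pose let the fingers close. It gives the time, the measured TCP pose, the force, the opening and the grip force at its end, in the units of the state.
- ctrl.read_state(): the state, without advancing time (a new reading comes with each control period).
- optics.camera(name): name is "scene" or "top" or "wrist"; returns a dict with "img" (480x640x3 uint8, red, green, blue), "range_z" (480x640 float32, m along the optical axis (not along the pixel's ray), 0 where there is no reading), "K" (3x3 intrinsics, pixels), "R" (3x3) and "t" (3): a world point X has camera coordinates R X + t; the wrist camera has in their place "hand_eye" (4x4, takes a point from camera to tool coordinates, whose origin is the TCP and whose axes are the flange's). Camera axes: x right, y down, z forward; pixel columns grow to the right and rows downward; lengths in m; the calibration is good to about 2 mm. A picture is of the moment at which its call begins: read the wrist's pose just before it.
- ctrl.job_done(): hands the job in; it is judged then, once.
Trained networks look in a picture, given as the dict that the camera call returned (one of the last four; its "shot" number tells which), for a name from the list of things; names that differ only in an ending like _2 or _b are one class to them, and where a whole thing is asked for, a point or a joint stands for the part that bears it (a point fixed in the world has none). Each returns a list of dicts, best first, with "conf" (0 to 1); they miss things now and then, are a little off and sometimes report something else, mostly with a low value. They report only what shows in the picture. A call takes as long as a camera call. They do not tell look-alikes from the thing itself.
- optics.look_for(picture, thing): "xy" ([column, row] in pixels, amid what is visible of it).
The state is a dict: "t": time; "joint_positions": joint angles; "joint_velocities": joint speeds; "joint_efforts": joint torques, N m; "ee_pos": TCP position; "eef_rot": TCP orientation; "ft_force": force on the tool from outside, world axes, zero at the start; "moment": the same for the moment, N m; "gripper_width": opening from 0.0 (shut) to 1.0 (fully open); "finger_force": force on a finger pad.
Only numpy, scipy, OpenCV 4.12 (cv2) and the standard library are available. Lean on these libraries where they do the work, as an engineer would, in place of code of your own. Each camera call takes 0.05 s, during which the arm holds its last target. There are 200 camera calls.

### The job

Stand the open perfume atomiser upright, all the way down, in the free well of the bamboo organiser and let go of it, then take its cap and press it down over the spray collar until it clicks. Do not stop when it gives: keep pushing firmly until the cap sits right down on the atomiser's shoulder, and finish with the gripper still pressing the cap down. Leave the other things on the bench where they are and do not knock the atomiser over.

Things in the scene. Friction and masses are not known exactly. Their poses are not given: they have to be found in the camera images.
- atomiser: Slender uncapped perfume atomiser, standing, 50 to 85 g, 112 mm tall in all. Round aluminium body 26 mm across, 88 mm tall, foot tapered to 21 mm over the last 5 mm, flat shoulder; above it a white plastic collar 14.4 mm across, 14 mm tall, tapering to an 8 mm spray button. Four sprung snap beads stand out of the collar 6 mm above the shoulder, to 20 mm across. Origin: centre of its foot; z up along the body.
- shoulder (a point): Centre of the atomiser's shoulder, 88 mm above its foot; the cap's mouth rests here when home. The cap's lip meets the beads with its mouth 9 mm above this; starting past them takes 6 to 8 N, the force then falls to 1 or 2 N, and in the last 2 mm the beads snap out over the lip and the cap drops home.
- cap: The atomiser's cap, standing mouth down on the bench: plain round aluminium, closed flat top, 26 mm across, 40 mm tall, 22 g. Hollow 36 mm deep, bore 21.6 mm, with a 17 mm wide lip, 2.5 mm high, inside its mouth. It goes on at any turn about its axis. Origin: centre of its mouth plane; z up towards the closed top.
- organiser: Solid bamboo organiser block fixed on the bench, 64 mm (x) by 180 mm (y) by 44 mm tall, with a round free well near one end and two black-capped lipsticks (20 mm across, tops 78 mm above the bench) standing 36 and 67 mm from the middle towards the other end (+y). Origin: centre of its underside; y along the block, z up.
- well (a point): Centre of the flat floor of the organiser's free well, 8 mm above the bench and 60 mm from the block's middle along its -y. The well is 29 mm wide and 36 mm deep, its mouth 44 mm above the bench with a plain edge. z axis up.
- jar: Bystander: narrow aluminium jar with a closed, ribbed screw lid, 39 mm in diameter, 76 mm tall. Origin: centre of its underside.
- compact: Bystander: closed white powder compact, flat round, 66 mm across, 18 mm tall. Origin: centre of its underside.
- comb: Bystander: bamboo comb lying flat, 160 by 38 by 6 mm. Origin: its middle on the bench; x along the comb.
- hairpin_box: Bystander: shut blue plastic hairpin box, 62 by 97 by 30 mm. Origin: centre of its underside; y along its length.
- bangle_post: Bystander: white ceramic bangle post with three bangles on it, foot 92 mm across, 150 mm tall. Origin: centre of its underside.
- bangle: Bystander: single brass bangle lying flat, 68 mm across, 7 mm tall. Origin: its centre on the bench.
Not all that is in view belongs to the job. Leave any brown or pink look-alike of the cap alone.

How it is judged:
By the outcome, as a careful person would: the job done as asked, in the order asked, and still so for the second after the job is handed in, while the arm keeps its last pose, push and grip.
It also fails if it takes over 64 s, if anything falls off the work surface, if the arm or the gripper's body presses on something with over 40 N, if the wrist force passes 120 N, or if a joint passes its speed limit or range.

## Working session

There is one attempt and no reset: what is moved stays moved. The work goes in short steps, Python scripts to look and compute and a tool call to move; the robot and the scene stay as the last step left them, time stands still between calls to the robot, and variables do not carry over. Pictures are saved under pics/ and viewed, at most 10 in all, crops included, and the job is handed in when it is done.

Besides the shell and the picture viewer there is one more tool, called after ">>>" by a JSON object that holds its "api" and its "payload". jog_arm: Moves the arm, as the interface text tells. Shift numbers are shares of 500 mm and turn numbers shares of 90 degrees, none past 1 either way. Its arguments: {"type":"object","properties":{"targets":{"type":"string"},"force":{"type":"number"}},"required":["targets"]}

```bash
mkdir -p pics; ls
cat > h.py <<'E'
import numpy as np, cv2
from rig import ctrl, optics
from scipy.spatial.transform import Rotation as Ro
def save(p,n): cv2.imwrite('pics/'+n,p['img'][:,:,::-1])
def world(p,uv,st=None,z=None):
    "pixel -> world; depth z from range image if None"
    u,v=uv; 
    if z is None: z=p['range_z'][int(round(v)),int(round(u))]
    c=np.linalg.inv(p['K'])@[u,v,1]*z
    if 'hand_eye' in p:
        H=p['hand_eye']; q=H[:3,:3]@c+H[:3,3]
        return Ro.from_rotvec(st['eef_rot']).as_matrix()@q+st['ee_pos']
    return p['R'].T@(c-p['t'])
def cloud(p,st=None):
    z=p['range_z']; v,u=np.mgrid[:480,:640]
    c=np.stack([u,v,np.ones_like(u)],-1)@np.linalg.inv(p['K']).T*z[...,None]
    if 'hand_eye' in p:
        H=p['hand_eye']; q=c@H[:3,:3].T+H[:3,3]
        return q@Ro.from_rotvec(st['eef_rot']).as_matrix().T+np.array(st['ee_pos'])
    return (c-p['t'])@p['R']
E
python3 - <<'E'
from h import *
np.set_printoptions(precision=4,suppress=True)
s=ctrl.read_state();print(s)
for n in('top','scene'):
    p=optics.camera(n);save(p,n+'1.png');print(n,p['K'][0],p['R'].tolist(),p['t'])
    for o in ('atomiser','cap','organiser','jar','compact','comb','hairpin_box','bangle_post','bangle'):
        print(o,[(np.round(d['xy']),round(d['conf'],2),world(p,d['xy'])) for d in optics.look_for(p,o)[:4]])
E
```

```text
pics
{'t': 0.0, 'joint_positions': array([ 1.3872,  0.5019, -0.4268,  1.5514,  0.2208,  1.1383, -0.2103]), 'joint_velocities': array([ 0.0008, -0.0005, -0.0006,  0.0006, -0.    , -0.0008,  0.0002]), 'joint_efforts': array([  0.0008, -56.9518,  -5.8161, -28.0941,   0.0106,   0.0118,
         0.    ]), 'ee_pos': array([ 0.2805, -0.5857,  0.2553]), 'eef_rot': array([-3.0617, -0.6957,  0.0006]), 'ft_force': array([ 0.1978, -0.0867, -0.8707]), 'moment': array([-0.0159,  0.0102,  0.0177]), 'finger_force': 0.0, 'gripper_width': 0.9975465135359273}
top [619.9829   0.     325.9311] [[-0.022055110637490005, -0.9996837392161682, -0.012082782856127707], [-0.9942813084606766, 0.023195867381403033, -0.10424313589944204], [0.10449043851230241, 0.009714591252575787, -0.9944784436961427]] [0.093  0.5628 1.5872]
atomiser [(array([488., 256.]), 0.68, array([ 0.4953, -0.3239,  0.0879]))]
cap [(array([232., 251.]), 0.44, array([0.526 , 0.3233, 0.0394])), (array([214., 265.]), 0.44, array([0.4905, 0.3716, 0.0397]))]
organiser [(array([356., 219.]), 0.72, array([0.6027, 0.0012, 0.044 ])), (array([362., 294
[... 1003 characters left out ...]
]
organiser [(array([294., 260.]), 0.67, array([0.6155, 0.0418, 0.0437])), (array([172., 227.]), 0.38, array([ 0.711 , -0.2782,  0.0005]))]
jar [(array([299., 187.]), 0.58, array([ 0.4459, -0.1391,  0.0589]))]
compact [(array([389., 262.]), 0.6, array([0.4565, 0.1557, 0.0165]))]
comb [(array([346., 223.]), 0.73, array([ 0.4119, -0.0154,  0.0034]))]
hairpin_box [(array([366., 369.]), 0.77, array([0.703 , 0.3284, 0.0285]))]
bangle_post [(array([475., 386.]), 0.95, array([0.623 , 0.4852, 0.0591])), (array([231., 166.]), 0.42, array([ 0.5074, -0.3186,  0.0603]))]
bangle [(array([181., 216.]), 0.79, array([ 0.6768, -0.2918,  0.0074])), (array([471., 385.]), 0.26, array([0.6261, 0.48  , 0.0594]))]
```

View pics/top1.png

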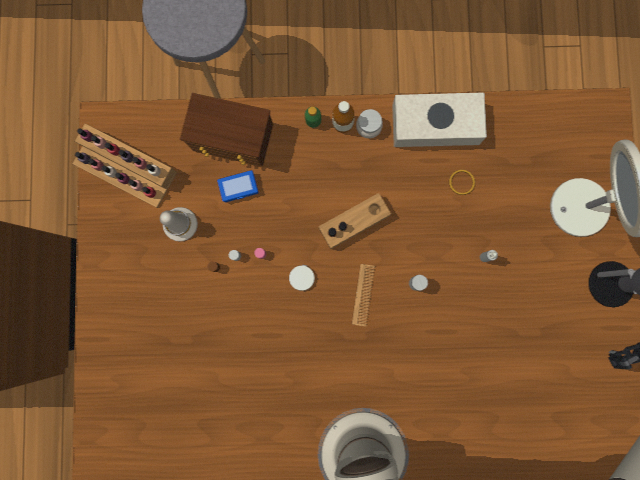

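Run:
```python
import cv2
a=cv2.imread('pics/scene1.png');cv2.imwrite('pics/crop1.png',cv2.resize(a[250:390,350:520],None,fx=4,fy=4,interpolation=2)[:600,:800])
```

```text
(no output)
```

View pics/crop1.png

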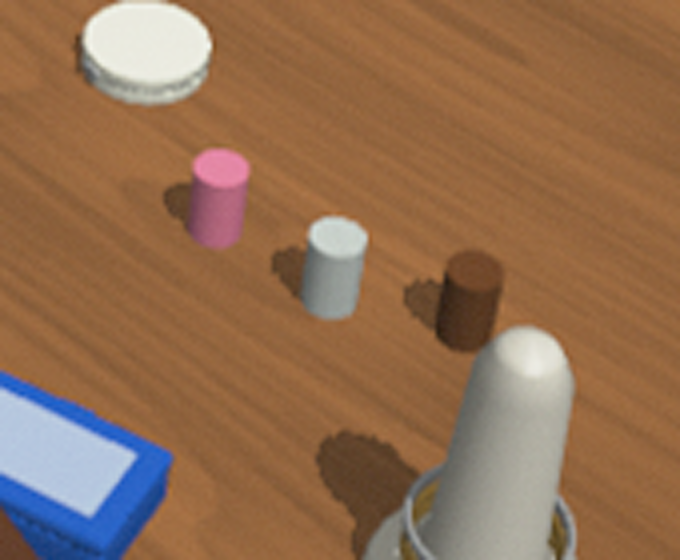

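Top view: pink cylinder (260,253), plain aluminium one (234,255) and brown one (213,267). The crop confirms that the middle, aluminium one is the cap, since it matches "plain aluminium" and the other two are the pink and brown look-alikes. The atomiser is at (488,256), and the organiser's well at (375,208).

Run:
```python
from h import *
from scipy.optimize import least_squares
np.set_printoptions(precision=4,suppress=True)
s=ctrl.read_state()
def circ(P,r):
    f=lambda c:np.hypot(P[:,0]-c[0],P[:,1]-c[1])-r
    return least_squares(f,P[:,:2].mean(0),loss='soft_l1',f_scale=.001).x
for n in('top','scene'):
    p=optics.camera(n);W=cloud(p).reshape(-1,3)
    def near(x,y,r,z0,z1): 
        m=(np.hypot(W[:,0]-x,W[:,1]-y)<r)&(W[:,2]>z0)&(W[:,2]<z1);return W[m]
    for nm,x,y,H in(('atom',.5,-.325,.088),('cap',.527,.327,.04),('brown',.495,.38,.04),('pink',.535,.264,.04)):
        S=near(x,y,.03,.012,H-.008);T=near(x,y,.03,H-.006,H+.006)
        print(n,nm,'side',circ(S,.013),len(S),'top',T.mean(0),len(T), (T.min(0)+T.max(0))/2)
    O=near(.6,0,.13,.036,.05); c,sz,a=cv2.minAreaRect((O[:,:2]*1000).astype('f4'));print('org',c,sz,a,np.median(O[:,2]))
    L=near(.6,0,.13,.07,.09);print('lips',len(L),L.mean(0))
p=optics.camera('wrist');print(p['hand_eye'],p['K'])
```

```text
top atom side [ 0.4988 -0.3334] 64 top [ 0.4987 -0.3292  0.088 ] 47 [ 0.499  -0.3311  0.0881]
top cap side [0.5174 0.3222] 18 top [0.5171 0.3218 0.04  ] 70 [0.5173 0.3219 0.0401]
top brown side [0.4893 0.3774] 17 top [0.4885 0.3766 0.0401] 76 [0.4888 0.3766 0.0399]
top pink side [0.5218 0.2553] 12 top [0.5211 0.2551 0.0394] 70 [0.5211 0.2558 0.0396]
org (600.4004516601562, 6.6705322265625) (65.4566650390625, 180.4618377685547) 27.926624298095703 0.04389222995121501
lips 100 [0.5748 0.0529 0.0778]
scene atom side [ 0.4989 -0.3335] 245 top [ 0.5027 -0.3264  0.0879] 56 [ 0.501  -0.3276  0.0881]
scene cap side [0.518  0.3215] 116 top [0.5203 0.3232 0.0392] 149 [0.5186 0.3239 0.0387]
scene brown side [0.489  0.3771] 116 top [0.4913 0.3783 0.0394] 148 [0.4906 0.3784 0.039 ]
scene pink side [0.5214 0.2547] 100 top [0.5233 0.2569 0.0396] 127 [0.5221 0.2558 0.0391]
org (600.2462158203125, 6.7457122802734375) (72.22261810302734, 182.30859375) 28.519939422607422 0.044322622349556084
lips 154 [0.5784 0.0547 0.0768]
[[-0.0002 -0.9502 -0.3116  0.0793]
 [ 1.     -0.0003  0.0002 -0.0003]
 [-0.0003 -0.3116  0.9502 -0.1173]
 [ 0.      0.      0.      1.    ]] [[428.5432   0.     320.1456]
 [  0.     428.5432 242.9835]
 [  0.       0.       1.    ]]
```

>>> {"api": "jog_arm", "payload": {"targets": "0.612 -0.266 0.11 0 0 0 -1;0.612 -0.266 0.11 0 0 0 -1;0.612 -0.266 0.11 0 0 0 -1;0.612 -0.266 0.11 0 0 0 -1;0.612 -0.266 0.11 0 0 0 -1;0.612 -0.266 0.11 0 0 0 -1;0.612 -0.266 0.11 0 0 0 -1;0.612 -0.266 0.11 0 0 0 -1;0.612 -0.266 0.11 0 0 0 -1;0.612 -0.266 0.11 0 0 0 -1;0.612 -0.266 0.11 0 0 0 -1;0.612 -0.266 0.11 0 0 0 -1", "force": 40}}

```text
t: 2.35
ee_pos: [0.4985, -0.3355, 0.2014]
eef_rot: [3.064, 0.692, -0.0]
ft_force: [0.4, -0.2, -0.6]
gripper_width: 0.998
finger_force: 0.0
```

```bash
cat >> h.py <<'E'
from scipy.optimize import least_squares
def circ(P,r):
    f=lambda c:np.hypot(P[:,0]-c[0],P[:,1]-c[1])-r
    return least_squares(f,P[:,:2].mean(0),loss='soft_l1',f_scale=.001).x
def near(W,x,y,r,z0,z1):
    W=W.reshape(-1,3);m=(np.hypot(W[:,0]-x,W[:,1]-y)<r)&(W[:,2]>z0)&(W[:,2]<z1);return W[m]
E
python3 - <<'E'
from h import *
np.set_printoptions(precision=4,suppress=True)
s=ctrl.read_state();p=optics.camera('wrist');save(p,'w1.png');W=cloud(p,s)
print(s['ee_pos'],s['eef_rot'],s['ft_force'])
S=near(W,.499,-.333,.03,.01,.08);T=near(W,.499,-.333,.03,.084,.092);B=near(W,.499,-.333,.03,.103,.12)
print(len(S),circ(S,.013),len(T),T.mean(0),(T.min(0)+T.max(0))/2,len(B),B.mean(0))
E
```

```text
[ 0.4985 -0.3355  0.2014] [ 3.0639  0.6919 -0.0003] [ 0.3615 -0.1886 -0.6497]
924 [ 0.4972 -0.3328] 806 [ 0.5013 -0.331   0.0873] [ 0.4976 -0.3327  0.088 ] 404 [ 0.4989 -0.332   0.1081]
```

View pics/w1.png

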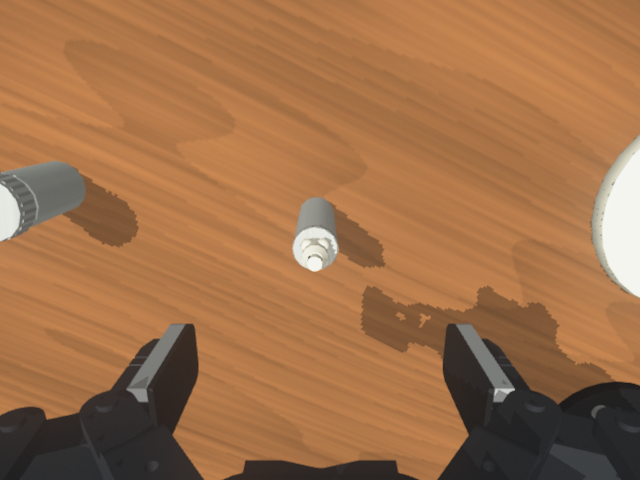

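The atomiser stands at about (316,235), centred between the open pads, with the jar at left (40,200) well clear.

>>> {"api": "jog_arm", "payload": {"targets": "0.001 -0.005 0.06 0 0 0 -1;0.001 -0.005 0.12 0 0 0 -1;0.001 -0.005 0.18 0 0 0 -1;0.001 -0.005 0.22 0 0 0 -1;0.001 -0.005 0.25 0 0 0 -1;0.001 -0.005 0.25 0 0 0 -1;0.001 -0.005 0.25 0 0 0 0;0.001 -0.005 0.25 0 0 0 0.2;0.001 -0.005 0.25 0 0 0 1;0.001 -0.005 0.25 0 0 0 1;0.001 -0.005 0.25 0 0 0 1;0.001 -0.005 0.25 0 0 0 1;0.001 -0.005 0.25 0 0 0 1;0.001 -0.005 0.25 0 0 0 1", "force": 40}}

```text
t: 3.8
ee_pos: [0.4994, -0.3319, 0.0774]
eef_rot: [3.062, 0.696, 0.001]
ft_force: [-0.3, 0.7, 6.2]
gripper_width: 0.295
finger_force: 39.1
```

>>> {"api": "jog_arm", "payload": {"targets": "0 0 -0.02 0 0 0 1;0 0 -0.08 0 0 0 1;0 0 -0.16 0 0 0 1;0 0 -0.24 0 0 0 1;0 0 -0.24 0 0 0 1;0 0 -0.24 0 0 0 1;0 0 -0.24 0 0 0 1"}}

```text
t: 4.5
ee_pos: [0.4978, -0.3312, 0.1954]
eef_rot: [-3.062, -0.696, 0.002]
ft_force: [-0.1, -0.2, -1.4]
gripper_width: 0.291
finger_force: 39.4
```

```bash
cat > tilt.py <<'E'
from h import *
np.set_printoptions(precision=4,suppress=True)
s=ctrl.read_state();print(s['ee_pos'],s['eef_rot'],s['ft_force'])
x,y,z=s['ee_pos']
for n in('top','scene'):
    p=optics.camera(n);W=cloud(p);save(p,n+'_%.0f.png'%(100*s['t']))
    for a,b in((z-.072,z-.05),(z-.05,z-.028)):
        S=near(W,x,y,.03,a,b)
        if len(S)>5: print(n,a-z,len(S),circ(S,.013)-[x,y])
    S=near(W,x,y,.02,z-.1,z-.03); print('lowest',S[:,2].min()-z)
E
python3 tilt.py
```

```text
[ 0.4978 -0.3312  0.1954] [-3.0624 -0.6956  0.0023] [-0.147  -0.1936 -1.428 ]
lowest -0.07203624078346302
scene -0.072 85 [-0.0001 -0.0013]
scene -0.04999999999999999 93 [-0.0003 -0.0008]
lowest -0.07633752311465239
```

>>> {"api": "jog_arm", "payload": {"targets": "0.402 -0.401 0 0 0 0 1;0.402 -0.401 0 0 0 0 1;0.402 -0.401 0 0 0 0 1;0.402 -0.401 0 0 0 0 1;0.402 -0.401 0 0 0 0 1;0.402 -0.401 0 0 0 0 1;0.402 -0.401 0 0 0 0 1;0.402 -0.401 0 0 0 0 1;0.402 -0.401 0 0 0 0 1;0.402 -0.401 0 0 0 0 1"}}

```text
t: 5.6
ee_pos: [0.5927, -0.0661, 0.1957]
eef_rot: [3.064, 0.691, -0.002]
ft_force: [-0.5, -0.9, -0.3]
gripper_width: 0.297
finger_force: 39.5
```

```bash
cat > well.py <<'E'
from h import *
np.set_printoptions(precision=4,suppress=True)
def fit(W,tag):
    # rim: top-plane points near the well; hole centre by fitting circle to hole boundary
    c=np.array([.6285,-.0463])
    P=near(W,*c,.032,.040,.048)[:,:2]
    # largest empty circle of r 14.5: maximise the min-distance (robust 2%)
    g=np.arange(-.008,.0081,.0005)
    best=max(((np.sort(np.hypot(*(P-(c+[a,b])).T))[max(1,len(P)//200)],a,b) for a in g for b in g))
    F=near(W,*c,.02,.0,.02)
    print(tag,len(P),'empty r',best[0],c+best[1:],'floor',len(F),F.mean(0) if len(F) else '')
s=ctrl.read_state();p=optics.camera('wrist');save(p,'well_%.0f.png'%(100*s['t']));print(s['ee_pos'],s['eef_rot'])
fit(cloud(p,s),'wrist')
for n in('top','scene'): 
    p=optics.camera(n);fit(cloud(p),n)
E
python3 well.py; python3 tilt.py; ls pics
```

```text
[ 0.5927 -0.0661  0.1957] [ 3.0641  0.6914 -0.0023]
wrist 6463 empty r 0.014448042517384508 [ 0.627  -0.0458] floor 1319 [ 0.6248 -0.0468  0.0083]
top 98 empty r 0.021816137988826916 [ 0.622  -0.0543] floor 40 [ 0.6332 -0.0425  0.0079]
scene 362 empty r 0.013199317085228592 [ 0.6305 -0.0453] floor 0 
[ 0.5931 -0.0653  0.1962] [ 3.064   0.6927 -0.0005] [ 0.4877 -0.3126 -1.4212]
lowest -0.06691073568533035
scene -0.072 111 [-0.0005 -0.0013]
scene -0.05000000000000002 115 [-0.0007 -0.0008]
lowest -0.07768738685819553
crop1.png
scene1.png
scene_450.png
scene_575.png
top1.png
top_450.png
top_575.png
w1.png
well_560.png
```

Run:
```python
from h import *
np.set_printoptions(precision=4,suppress=True)
s=ctrl.read_state();p=optics.camera('wrist');save(p,'wb.png');W=cloud(p,s);x,y,z=s['ee_pos'];print(s['ee_pos'])
for a,b in((-.080,-.07),(-.07,-.055),(-.055,-.04),(-.04,-.03)):
    S=near(W,x,y,.02,z+a,z+b)
    if len(S)>9: print(a,len(S),circ(S,.013)-[x,y],S[:,2].min()-z)
```

```text
[ 0.5932 -0.0647  0.1964]
-0.08 82 [-0.0023 -0.0009] -0.07330703561662244
-0.07 625 [-0.0022 -0.0009] -0.06998906812202338
-0.055 785 [-0.0022 -0.0009] -0.05499341174931907
-0.04 633 [-0.0022 -0.0009] -0.0399412897714162
```

View pics/wb.png

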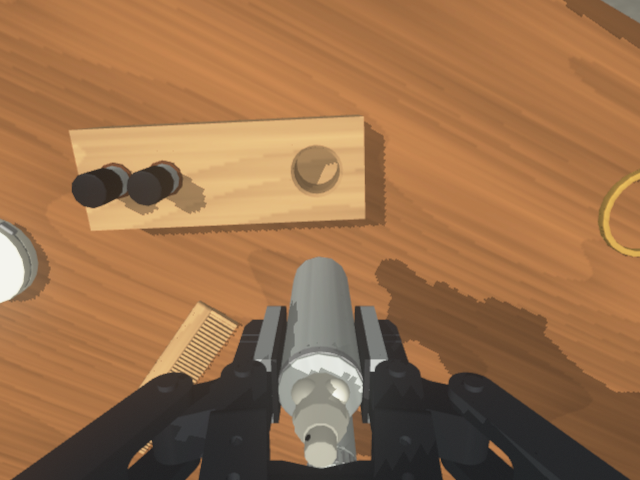

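The held atomiser (320,300) hangs straight in the pads, and the free well is at (315,170). I'll measure the well minus the axis in the same frames.

```bash
cat > rel.py <<'E'
from h import *
np.set_printoptions(precision=4,suppress=True)
def rel(guess,n=3):
    for i in range(n):
        s=ctrl.read_state();p=optics.camera('wrist');s2=dict(s)
        R=Ro.from_rotvec(s['eef_rot']).as_matrix();x,y,z=s['ee_pos'];W=cloud(p,s)
        A=circ(near(W,x,y,.02,z-.072,z-.03),.013)
        c=np.array(guess);P=near(W,*c,.032,.040,.048)[:,:2]
        g=np.arange(-.006,.0061,.0005)
        h=[(np.sort(np.hypot(*(P-(c+[a,b])).T))[len(P)//200],a,b) for a in g for b in g]
        m=max(h)[0];C=c+np.mean([[a,b] for r,a,b in h if r>m-.0002],0)
        # refine: circle fit to points just outside the hole edge
        d=C-A;print(s['ee_pos'],'A',A,'well',C,'r',m,'shift tool xy',(R.T@[*d,0])[:2],'share',(R.T@[*d,0])[:2]/.5)
if __name__=='__main__': rel([.628,-.046])
E
python3 rel.py
```

```text
[ 0.5933 -0.0645  0.1964] A [ 0.5911 -0.0653] well [ 0.6272 -0.0457] r 0.014422863755543042 shift tool xy [ 0.0411 -0.0021] share [ 0.0821 -0.0042]
[ 0.5933 -0.0643  0.1964] A [ 0.5911 -0.0652] well [ 0.6272 -0.0457] r 0.014426204684221452 shift tool xy [ 0.041  -0.0019] share [ 0.0819 -0.0038]
[ 0.5934 -0.0641  0.1964] A [ 0.5912 -0.065 ] well [ 0.6272 -0.0457] r 0.014426108636172408 shift tool xy [ 0.0409 -0.0018] share [ 0.0817 -0.0036]
```

>>> {"api": "jog_arm", "payload": {"targets": "0.082 -0.003 0 0 0 0 1;0.082 -0.003 0.03 0 0 0 1;0.082 -0.003 0.08 0 0 0 1;0.082 -0.003 0.12 0 0 0 1;0.082 -0.003 0.12 0 0 0 1;0.082 -0.003 0.12 0 0 0 1;0.082 -0.003 0.12 0 0 0 1;0.082 -0.003 0.12 0 0 0 1;0.082 -0.003 0.12 0 0 0 1;0.082 -0.003 0.12 0 0 0 1"}}

```text
t: 7.05
ee_pos: [0.6301, -0.0449, 0.1371]
eef_rot: [3.063, 0.696, 0.002]
ft_force: [-0.4, 0.2, -0.2]
gripper_width: 0.29
finger_force: 39.4
```

Run:
```python
from h import *
np.set_printoptions(precision=4,suppress=True)
s=ctrl.read_state();p=optics.camera('wrist');save(p,'wc.png');W=cloud(p,s);x,y,z=s['ee_pos'];print(s['ee_pos'],s['ft_force'])
A=circ(near(W,x,y,.02,z-.065,z-.03),.013)
# hole edge: visible rim points; fit circle centre maximising clearance on visible points
P=near(W,.627,-.0457,.0185,.040,.048)[:,:2]
r=np.hypot(*(P-[.627,-.0457]).T);a=np.degrees(np.arctan2(*(P-[.627,-.0457]).T[::-1]))
for k in range(-180,180,30):
    m=(a>=k)&(a<k+30)
    if m.sum()>5: print(k,m.sum(),np.sort(r[m])[m.sum()//50])
print('A',A,'need',np.array([.6272,-.0457])-A)
```

```text
[ 0.6301 -0.0449  0.1371] [-0.3977  0.177  -0.1537]
-120 7 0.0170515955831836
-90 112 0.014645375657202241
-60 113 0.014591547356505056
-30 109 0.014640831162049207
0 112 0.014453688435609366
30 112 0.014328179519679811
60 113 0.014363129140637339
90 122 0.014351433796246153
120 112 0.01427684870175254
A [ 0.6279 -0.0458] need [-0.0007  0.0001]
```

View pics/wc.png

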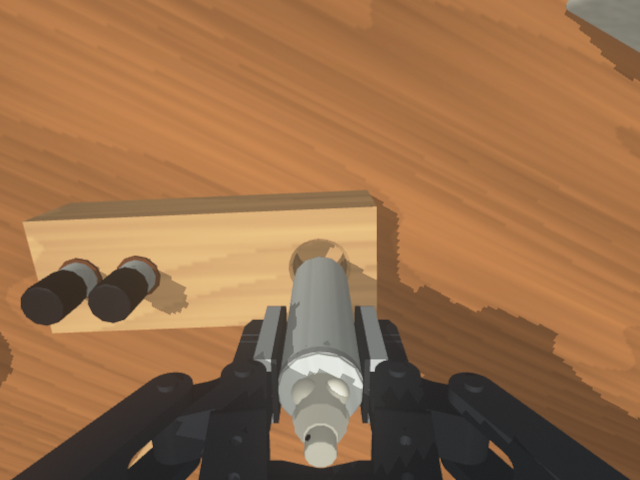

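The foot (320,262) is over the near half of the well rim (318,258) because of perspective. By measurement it is within 1 mm, so I'm lowering it.

>>> {"api": "jog_arm", "payload": {"targets": "-0.001 0 0.01 0 0 0 1;-0.001 0 0.02 0 0 0 1;-0.001 0 0.03 0 0 0 1;-0.001 0 0.04 0 0 0 1;-0.001 0 0.05 0 0 0 1;-0.001 0 0.06 0 0 0 1;-0.001 0 0.07 0 0 0 1;-0.001 0 0.08 0 0 0 1;-0.001 0 0.09 0 0 0 1;-0.001 0 0.095 0 0 0 1;-0.001 0 0.1 0 0 0 1;-0.001 0 0.1 0 0 0 1"}}

```text
t: 8.3
ee_pos: [0.6291, -0.045, 0.086]
eef_rot: [-3.063, -0.696, 0.001]
ft_force: [0.4, 0.3, 0.3]
gripper_width: 0.296
finger_force: 39.4
```

>>> {"api": "jog_arm", "payload": {"targets": "0 0 0.002 0 0 0 1;0 0 0.004 0 0 0 1;0 0 0.005 0 0 0 1;0 0 0.005 0 0 0 1"}}

```text
t: 8.7
ee_pos: [0.6297, -0.0449, 0.0854]
eef_rot: [3.063, 0.696, 0.001]
ft_force: [-3.6, 0.9, 8.2]
gripper_width: 0.291
finger_force: 40.3
```

>>> {"api": "jog_arm", "payload": {"targets": "0 0 -0.003 0 0 0 1;0 0 -0.003 0 0 0 0.3;0 0 -0.003 0 0 0 0.1;0 0 -0.003 0 0 0 -0.2;0 0 -0.003 0 0 0 -1;0 0 -0.003 0 0 0 -1;0 0 -0.003 0 0 0 -1;0 0 -0.08 0 0 0 -1;0 0 -0.16 0 0 0 -1;0 0 -0.25 0 0 0 -1;0 0 -0.25 0 0 0 -1;0 0 -0.25 0 0 0 -1;0 0 -0.25 0 0 0 -1"}}

```text
t: 10.0
ee_pos: [0.6284, -0.0453, 0.2077]
eef_rot: [-3.063, -0.696, 0.003]
ft_force: [-0.0, 0.1, 0.4]
gripper_width: 0.999
finger_force: 0.0
```

Run:
```python
from h import *
np.set_printoptions(precision=4,suppress=True)
s=ctrl.read_state();p=optics.camera('wrist');W=cloud(p,s);print(s['ee_pos'],s['joint_positions'])
for a,b in((.046,.06),(.06,.075),(.075,.09)):print('w',circ(near(W,.627,-.046,.025,a,b),.013))
S=near(W,.627,-.046,.016,.092,.1);print('shoulder z',np.median(S[:,2]),'max z',near(W,.627,-.046,.016,.1,.14)[:,2].max())
p=optics.camera('scene');W=cloud(p);print('s',circ(near(W,.627,-.046,.025,.05,.07),.013),circ(near(W,.627,-.046,.025,.07,.09),.013))
W=cloud(optics.camera('top'));print('cap',circ(near(W,.5176,.3218,.03,.012,.032),.013),near(W,.5176,.3218,.03,.036,.044).mean(0))
```

```text
[ 0.6284 -0.0453  0.2077] [ 0.4371  0.5424 -0.5623  1.644   0.3228  1.0511 -1.347 ]
w [ 0.6275 -0.0459]
w [ 0.6275 -0.0459]
w [ 0.6275 -0.0459]
shoulder z 0.09540172084065014 max z 0.1211366164856193
s [ 0.6297 -0.0464] [ 0.6292 -0.0462]
cap [0.5181 0.3222] [0.5172 0.3221 0.04  ]
```

>>> {"api": "jog_arm", "payload": {"targets": "0.117 -0.758 0 0 0 -0.444 -0.3;0.117 -0.758 0 0 0 -0.444 -0.3;0.117 -0.758 0 0 0 -0.444 -0.3;0.117 -0.758 0 0 0 -0.444 -0.3;0.117 -0.758 0 0 0 -0.444 -0.3;0.117 -0.758 0 0 0 -0.444 -0.3;0.117 -0.758 0 0 0 -0.444 -0.3;0.117 -0.758 0 0 0 -0.444 -0.3;0.117 -0.758 0 0 0 -0.444 -0.3;0.117 -0.758 0 0 0 -0.444 -0.3;0.117 -0.758 0 0 0 -0.444 -0.3;0.117 -0.758 0 0 0 -0.444 -0.3;0.117 -0.758 0 0 0 -0.444 -0.3;0.117 -0.758 0 0 0 -0.444 -0.3;0.117 -0.758 0 0 0 -0.444 -0.3"}}

```text
t: 11.65
ee_pos: [0.5186, 0.3215, 0.2089]
eef_rot: [2.642, 1.7, 0.0]
ft_force: [0.2, 0.3, -0.1]
gripper_width: 0.652
finger_force: 0.0
```

Run:
```python
from h import *
np.set_printoptions(precision=4,suppress=True)
s=ctrl.read_state();p=optics.camera('wrist');save(p,'wd.png');W=cloud(p,s);print(s['ee_pos'],s['eef_rot'],s['joint_positions'][-1])
A=circ(near(W,.5175,.322,.028,.01,.033),.013);T=near(W,.5175,.322,.025,.036,.044);R=Ro.from_rotvec(s['eef_rot']).as_matrix()
print(A,T.mean(0),(R.T@[*(A-s['ee_pos'][:2]),0])/.5)
```

```text
[0.5186 0.3215 0.2089] [2.642  1.6996 0.0002] -1.3762326292847231
[0.5164 0.3227] [0.5166 0.3232 0.0396] [ 0.0003 -0.0049 -0.    ]
```

View pics/wd.png

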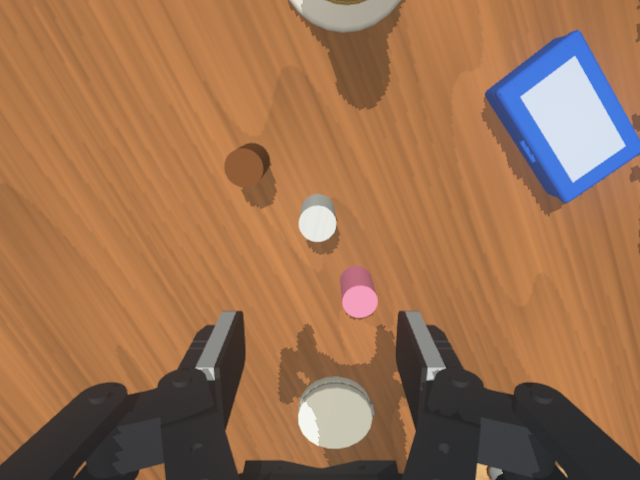

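The cap is the aluminium cylinder at (318,220), between brown (245,165) and pink (358,295). The fingers will come down left and right of it, clear of both.

>>> {"api": "jog_arm", "payload": {"targets": "0.003 -0.005 0.08 0 0 0 -0.3;0.003 -0.005 0.16 0 0 0 -0.3;0.003 -0.005 0.24 0 0 0 -0.3;0.003 -0.005 0.3 0 0 0 -0.3;0.003 -0.005 0.33 0 0 0 -0.3;0.003 -0.005 0.35 0 0 0 -0.3;0.003 -0.005 0.35 0 0 0 -0.3;0.003 -0.005 0.35 0 0 0 0;0.003 -0.005 0.35 0 0 0 0.2;0.003 -0.005 0.35 0 0 0 1;0.003 -0.005 0.35 0 0 0 1;0.003 -0.005 0.35 0 0 0 1;0.003 -0.005 0.35 0 0 0 1;0.003 -0.005 0.35 0 0 0 1", "force": 60}}

```text
t: 13.1
ee_pos: [0.5177, 0.3252, 0.0356]
eef_rot: [2.641, 1.701, 0.004]
ft_force: [-0.5, -1.4, 7.2]
gripper_width: 0.288
finger_force: 59.0
```

>>> {"api": "jog_arm", "payload": {"targets": "0 0 -0.02 0 0 0 1;0 0 -0.1 0 0 0 1;0 0 -0.2 0 0 0 1;0 0 -0.3 0 0 0 1;0 0 -0.35 0 0 0 1;0 0 -0.35 0 0 0 1;0 0 -0.35 0 0 0 1"}}

```text
t: 13.8
ee_pos: [0.5168, 0.3242, 0.2097]
eef_rot: [2.641, 1.7, 0.002]
ft_force: [-0.2, -0.3, -1.6]
gripper_width: 0.288
finger_force: 58.9
```

```bash
cat > cap.py <<'E'
from h import *
np.set_printoptions(precision=4,suppress=True)
s=ctrl.read_state();p=optics.camera('wrist');save(p,'cap_%.0f.png'%(100*s['t']));W=cloud(p,s);x,y,z=s['ee_pos'];print(s['ee_pos'],s['eef_rot'],s['gripper_width'])
R=Ro.from_rotvec(s['eef_rot']).as_matrix()
C=W.reshape(-1,3);L=(C-s['ee_pos'])@R   # tool frame
m=(abs(L[:,1])<.0128)&(abs(L[:,0])<.025)&(L[:,2]>-.03)&(L[:,2]<.06);Q=L[m]
top=Q[Q[:,2]<np.percentile(Q[:,2],20)+.004];print('top z',np.median(top[:,2]),top.mean(0),'deepest',Q[:,2].max(),len(Q))
for a,b in((0,.008),(.008,.016),(.016,.024),(.024,.04)):
    S=Q[(Q[:,2]>a)&(Q[:,2]<b)]
    if len(S)>10: print(a,len(S),circ(S,.013))
E
python3 cap.py
```

```text
[0.5168 0.3242 0.2097] [2.6408 1.7001 0.0021] 0.2876366273978511
top z -0.003997464882955727 [-0.0011  0.0007 -0.0044] deepest 0.03695455358457041 9053
0 1013 [-0.0027 -0.0003]
0.008 848 [-0.0027 -0.0003]
0.016 726 [-0.0028 -0.0003]
0.024 849 [-0.0028 -0.0005]
```

>>> {"api": "jog_arm", "payload": {"targets": "-0.656 0.446 0 0 0 0.444 1;-0.656 0.446 0 0 0 0.444 1;-0.656 0.446 0 0 0 0.444 1;-0.656 0.446 0 0 0 0.444 1;-0.656 0.446 0 0 0 0.444 1;-0.656 0.446 0 0 0 0.444 1;-0.656 0.446 0 0 0 0.444 1;-0.656 0.446 0 0 0 0.444 1;-0.656 0.446 0 0 0 0.444 1;-0.656 0.446 0 0 0 0.444 1;-0.656 0.446 0 0 0 0.444 1;-0.656 0.446 0 0 0 0.444 1;-0.656 0.446 0 0 0 0.444 1;-0.656 0.446 0 0 0 0.444 1;-0.656 0.446 0 0 0 0.444 1;-0.656 0.446 0 0 0 0.444 1;-0.656 0.446 0 0 0 0.444 1"}}

```text
t: 15.55
ee_pos: [0.5839, -0.0664, 0.2089]
eef_rot: [3.063, 0.696, 0.0]
ft_force: [0.2, 0.2, -1.1]
gripper_width: 0.29
finger_force: 59.0
```

```bash
cat > al.py <<'E'
from h import *
np.set_printoptions(precision=4,suppress=True)
for i in range(2):
    s=ctrl.read_state();p=optics.camera('wrist');R=Ro.from_rotvec(s['eef_rot']).as_matrix()
    W=cloud(p,s);L=(W.reshape(-1,3)-s['ee_pos'])@R
    m=(abs(L[:,1])<.0135)&(abs(L[:,0])<.025)&(L[:,2]>.003)&(L[:,2]<.033);C=circ(L[m],.013)
    A=circ(near(W,.6275,-.0459,.025,.05,.09),.013)
    a=R.T@[*(A-s['ee_pos'][:2]),0]
    print(s['ee_pos'],s['eef_rot'],'cap',C,'atom',A,'shift',a[:2]-C,'share',(a[:2]-C)/.5)
save(p,'al_%.0f.png'%(100*s['t']))
E
python3 al.py
```

```text
[ 0.5839 -0.0664  0.2089] [3.0634 0.6961 0.0001] cap [-0.003  -0.0002] atom [ 0.6489 -0.0345] shift [ 0.0754 -0.0005] share [ 0.1508 -0.001 ]
[ 0.5839 -0.0664  0.2089] [3.0634 0.696  0.0002] cap [-0.003  -0.0002] atom [ 0.6275 -0.0459] shift [0.0512 0.0005] share [0.1024 0.001 ]
```

>>> {"api": "jog_arm", "payload": {"targets": "0.05 0.001 0 0 0 0 1;0.102 0.001 0 0 0 0 1;0.102 0.001 0.03 0 0 0 1;0.102 0.001 0.06 0 0 0 1;0.102 0.001 0.08 0 0 0 1;0.102 0.001 0.08 0 0 0 1;0.102 0.001 0.08 0 0 0 1;0.102 0.001 0.08 0 0 0 1;0.102 0.001 0.08 0 0 0 1"}}

```text
t: 16.55
ee_pos: [0.6305, -0.045, 0.1696]
eef_rot: [3.063, 0.695, 0.002]
ft_force: [1.0, 0.1, -0.1]
gripper_width: 0.293
finger_force: 59.0
```

```bash
python3 al.py
python3 - <<'E'
from h import *
np.set_printoptions(precision=4,suppress=True)
p=optics.camera('scene');save(p,'sc.png');W=cloud(p);x,y=.629,-.046
for a,b in((.05,.07),(.07,.092),(.098,.125),(.135,.145)):
    S=near(W,x,y,.022,a,b);print(a,len(S),circ(S,.013 if a<.097 or a>.13 else .006) if len(S)>8 else '')
i=p['img'];u=p['K']@(p['R']@[.63,-.046,.11]+p['t']);u=(u[:2]/u[2]).astype(int);print(u)
cv2.imwrite('pics/sc.png',cv2.resize(i[u[1]-60:u[1]+60,u[0]-80:u[0]+80,::-1],None,fx=5,fy=5))
E
```

```text
[ 0.6305 -0.045   0.1696] [3.0631 0.6955 0.002 ] cap [-0.003  -0.0002] atom [ 0.6275 -0.0458] shift [-0.0001 -0.0004] share [-0.0002 -0.0008]
[ 0.6305 -0.045   0.1696] [3.0631 0.6956 0.002 ] cap [-0.003  -0.0002] atom [ 0.6275 -0.0458] shift [-0.0001 -0.0003] share [-0.0002 -0.0007]
0.05 98 [ 0.6292 -0.0463]
0.07 108 [ 0.6293 -0.0461]
0.098 86 [ 0.6303 -0.0445]
0.135 47 [ 0.6291 -0.0467]
[259 216]
```

View pics/sc.png

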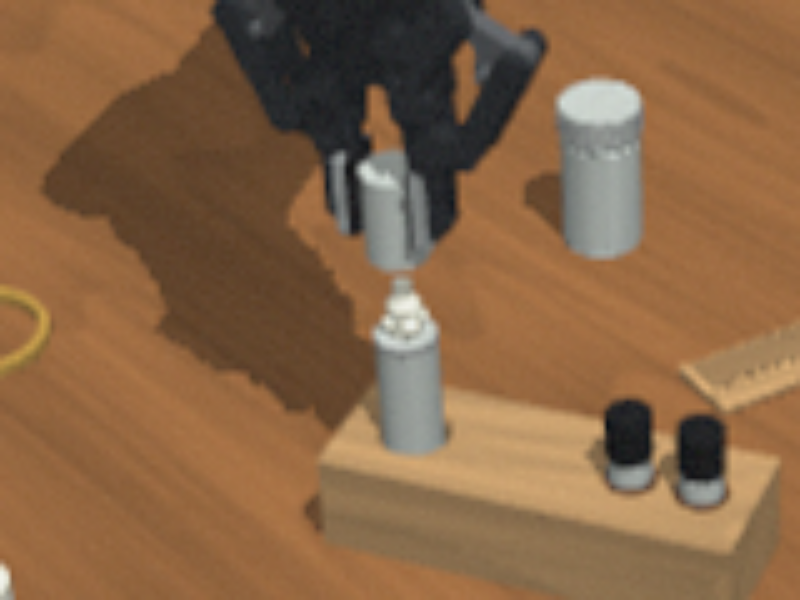

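The cap (395,215 in the crop) sits coaxially above the upright atomiser (410,330). I'm going down to the beads.

>>> {"api": "jog_arm", "payload": {"targets": "0 0 0.015 0 0 0 1;0 0 0.03 0 0 0 1;0 0 0.04 0 0 0 1;0 0 0.046 0 0 0 1;0 0 0.05 0 0 0 1;0 0 0.054 0 0 0 1;0 0 0.054 0 0 0 1", "force": 90}}

```text
t: 17.4
ee_pos: [0.6301, -0.0448, 0.1416]
eef_rot: [-3.063, -0.696, 0.0]
ft_force: [-0.9, 0.4, -0.8]
gripper_width: 0.279
finger_force: 88.2
```

>>> {"api": "jog_arm", "payload": {"targets": "0 0 0.003 0 0 0 1;0 0 0.006 0 0 0 1;0 0 0.009 0 0 0 1;0 0 0.012 0 0 0 1;0 0 0.015 0 0 0 1;0 0 0.018 0 0 0 1;0 0 0.021 0 0 0 1;0 0 0.023 0 0 0 1;0 0 0.023 0 0 0 1"}}

```text
t: 18.3
ee_pos: [0.631, -0.0447, 0.1318]
eef_rot: [3.063, 0.696, 0.003]
ft_force: [-1.8, -0.3, 8.6]
gripper_width: 0.279
finger_force: 89.6
```

>>> {"api": "jog_arm", "payload": {"targets": "0 0 0.003 0 0 0 1;0 0 0.006 0 0 0 1;0 0 0.008 0 0 0 1;0 0 0.008 0 0 0 1;0 0 0.008 0 0 0 1"}}

```text
t: 18.8
ee_pos: [0.633, -0.0444, 0.1317]
eef_rot: [3.061, 0.696, 0.009]
ft_force: [-5.8, 0.7, 28.6]
gripper_width: 0.283
finger_force: 92.0
```

```bash
python3 cap.py
python3 - <<'E'
from h import *
np.set_printoptions(precision=4,suppress=True)
p=optics.camera('scene');W=cloud(p);i=p['img']
S=near(W,.629,-.046,.014,.12,.15);print('cap top z',np.percentile(S[:,2],[50,90,99]))
for a,b in((.05,.07),(.07,.092),(.098,.115)):
    S=near(W,.629,-.046,.022,a,b);print(a,len(S),circ(S,.013) if len(S)>8 else '')
cv2.imwrite('pics/sc2.png',cv2.resize(i[156:276,179:339,::-1],None,fx=5,fy=5));print(ctrl.read_state()['ft_force'])
E
```

```text
[ 0.633  -0.0444  0.1317] [3.0609 0.6955 0.0093] 0.283110577528216
top z -0.00406843372874415 [-0.0012  0.0001 -0.0047] deepest 0.05990646700716964 10638
0 1049 [-0.0029 -0.0002]
0.008 885 [-0.003  -0.0002]
0.016 752 [-0.0031 -0.0002]
0.024 1151 [-0.0034 -0.0003]
cap top z [0.1369 0.1391 0.1438]
0.05 96 [ 0.6309 -0.0463]
0.07 107 [ 0.6318 -0.0459]
0.098 80 [ 0.6318 -0.0452]
[-6.3009  0.8231 28.1101]
```

View pics/sc2.png

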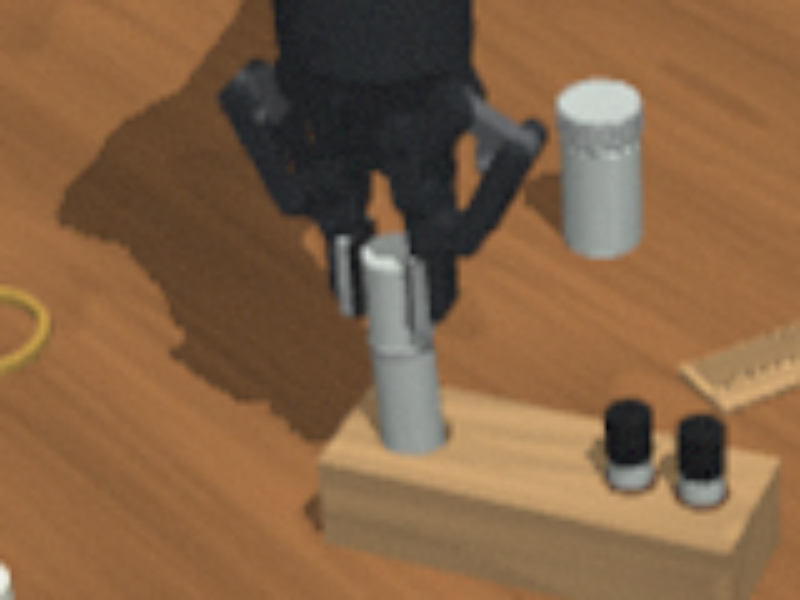

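>>> {"api": "jog_arm", "payload": {"targets": "-0.002 -0.001 0 0 0 0 1;-0.004 -0.001 0 0 0 0 1;-0.005 -0.001 0 0 0 0 1;-0.005 -0.001 0 0 0 0 1;-0.005 -0.001 0 0 0 0 1"}}

```text
t: 19.4
ee_pos: [0.6312, -0.0447, 0.1316]
eef_rot: [3.061, 0.696, 0.012]
ft_force: [-3.2, 0.7, 25.1]
gripper_width: 0.283
finger_force: 91.6
```

The cap top is where it should be when seated, with a 25 N push still on. Handing in.

```bash
python3 -c "
from rig import ctrl
print(ctrl.job_done())"
```

```text
the job is handed in; nothing more can be done
None
```

The atomiser stands upright, all the way down in the free well, and its cap is pressed home on the shoulder; I handed the job in at about 19.4 s with the gripper still pushing the cap down at about 25 N (result not reported back).

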